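# Roll the loaded ware trolley into the bench dryer and let it come to rest at the index

## Robot

A 6-joint arm with a two-finger parallel gripper is mounted at the origin on the work surface. World frame = base frame: x ahead of the robot, y to its left, z up, the work surface at z = 0. Lengths are in m, angles in degrees, forces in N, time in s.
With the tool pointing down it reaches from about 0.3 to 0.775 m from the base axis. Payload 14.6 kg.
Tool frame: the origin (TCP) lies between the finger pads, 19 mm behind the fingertips; this is the grasp point; z points along the fingers, y is the line along which they close (so a half turn about z gives the same grasp; the last joint's range is limited). The gripper opens to 94 mm and grips with 3 to 60 N. Pads are 16 mm wide; open, the fingers measure 119 mm over their backs; the gripper's body (75 mm by 177 mm) begins 78 mm behind the grasp point.
Start: joints at [-67.414, 17.183, 87.147, -0, 75.671, -3.816], TCP at [0.245, -0.493, 0.224] pointing down, gripper open.
Joint ranges: [-173.82, 173.82], [-45.26, 126.66], [13.44, 144.39], [-59.66, 239.66], [0, 175.72], [-146.38, 146.38]. Speed limits (degrees/s): [127.2, 127.2, 147.25, 180, 180, 180].

## Interface

Orientations are given as a 3x3 rotation matrix whose columns are the frame's x, y, z axes.
In Python, from plant import monitor, viewer, env gives the robot as it stands.
- The arm moves only by the shell command python3 -m creep 'ROWS' [FORCE]. ROWS is JSON, a list of rows, each an object with "jaw": the opening, from -1 (shut) to 1 (fully open); "slide": the shift along the tool's x, y, z normalised to -1 to 1, where 1 is 0.6 m, a list of three; "twist": the turn about the tool's z normalised to -1 to 1, where 1 is 90 degrees. A call has 1 to 5 rows; each row is the pose to reach, as a shift and turn from the pose commanded when the call began, along the tool's axes at that moment; what a row does not reach only later rows make up. A row lasts 1/8 s, in which the tool goes at most 62.5 mm and 10.7 degrees, less where a joint would pass 70% of its speed; a pose out of reach is approached as far as the arm can. A call with a number of a shift or a turn outside -1 to 1 is refused whole. A call with a gripper value outside its range is refused whole. The fingers move at their own pace and stop on an object; FORCE is the grip in N (left out, the last holds). Time passes only in rows, so rows that repeat a pose let the fingers close. It gives the time, the measured TCP pose, the force, the opening and the grip force at its end, in the units of the state.
- monitor.get_obs(): the state, without advancing time (a new reading comes with each control period).
- viewer.capture(name): name is "side" or "top" or "wrist"; returns a dict with "img" (384x512x3 uint8, red, green, blue), "K" (3x3 intrinsics, pixels), "rvec" (rotation vector, rad) and "tvec" (3), from world to camera coordinates, as OpenCV has them; the wrist camera has in their place "T_tool_cam" (4x4, takes a point from camera to tool coordinates, whose origin is the TCP and whose axes are the flange's). Camera axes: x right, y down, z forward; pixel columns grow to the right and rows downward; lengths in m; the calibration is good to about 2 mm. The wrist camera is an equidistant fisheye: a pixel r from the principal point sees the ray r / f radians off the axis. A picture is of the moment at which its call begins: read the wrist's pose just before it. There is no depth.
- env.sign_off(): hands the job in; it is judged then, once.
The state is a dict: "time_s": time; "joint_pos": joint angles; "qvel": joint speeds; "joint_torque": joint torques, N m; "tool_pos": TCP position; "eef_rot": TCP orientation; "contact_force": force on the tool from outside, world axes, zero at the start; "moment": the same for the moment, N m; "opening": opening from 0.0 (shut) to 1.0 (fully open); "grip_force": force on a finger pad.
Only numpy, scipy, OpenCV 4.12 (cv2) and the standard library are available. Lean on these libraries where they do the work, as an engineer would, in place of code of your own. Each camera call takes 0.05 s, during which the arm holds its last target. There are 200 camera calls.

## Task

Push the loaded ware trolley along its rails into the infrared dryer so that it comes to rest with its pointer level with the index bracket, to within 15 mm, and never runs into the end stop. The dryer is hot: keep the gripper out of it, so the trolley has to roll the last stretch by itself and its own rolling resistance must bring it to rest. Push gently enough that the two dish covers on it stay where they stand, and leave the other things on the bench alone.

Things in the scene. Friction and masses are not known exactly. Their poses are not given: they have to be found in the camera images.
- dryer: Bench infrared dryer on its track (mm), fixed to the table. Origin: table level, track centre line, at the mouth; +y runs along the rails into the dryer, x across, z up. Bed 250 wide, y -420 to 540, rail tops z = 30; open track before the mouth. Tunnel y 0 to 500, 250 wide: roof frame with wire guard at z 180 to 196, grey sheet on the -x side, clear window on the +x side.
- mouth (a point): The dryer's origin, at the mouth (220 wide, 180 high inside). Keep out: the TCP must not be beyond y = +20 while below z = 200 within the tunnel. A gripper pointing down at the push bar's height meets the roof frame once its TCP is nearer than about 65 to the mouth.
- stop (a point): end stop: middle between the faces of the two rubber buffers, at y = 480 in the dryer's frame, z = 62
- trolley: Ware trolley on four ball-bearing wheels, moves only along the dryer's y. Pale slab 150 x 200 (y), top 92 above the table. Origin: on the rail tops (z = 30) under the slab's middle; axes as the dryer's. Mass 4.0 kg nominal (in fact 0.55 to 1.9 times that) plus two 0.3 kg covers. Rolling resistance 0.10 N + 2.0 N per m/s: let go at 0.15 m/s it nominally rolls 0.19 m in 3 s.
- handle (a point): Middle of the trolley's push bar: level steel tube 16 thick, 120 long in x, its centre 125 above the table and 140 behind (-y of) the trolley's middle, an upright at each end (100 free between), nothing behind it. Push its rear side with shut fingers from above, or take it between the fingers from above.
- front (a point): middle of the trolley's front end, 100 ahead of its middle; touches the buffers when level with stop
- pointer (a point): tip of the trolley's upright steel pointer 6 x 6, on the far (+x) side of the slab, at the trolley's middle (same y), 120 above the table; seen through the window and the guard when inside
- index: Aluminium index bracket: upright strip 24 wide, 210 high on a foot 45 x 40, fixed on the table along the far side of the dryer outside the window; a flat steel finger 8 wide, 40 long at its top points across the track. Origin at the foot's near edge, table level; axes as the dryer's. Stands 240 to 320 beyond the mouth, differing each time.
- index_tip (a point): middle of the index finger, 208 above the table: the mark. The trolley's pointer must come to rest at the same y (in the dryer's frame) as this point
- dish_a: white ceramic butter-dish cover, flange 140 x 84, 53 high, loose on the slab, the rear one (47 behind the trolley's middle); origin centre of its underside
- dish_b: the same, the front one (47 ahead of the trolley's middle)
- meter: bystander: black hand-held thermometer, 75 x 135 x 28, origin centre of underside
- bowl: bystander: white open bowl, 100 across, 55 high
- mug: bystander: blue mug, 80 across, 90 high
- mallet: bystander: mallet lying on the table, wooden handle, about 250 long
- dish_c: bystander: third white dish cover like the two on the trolley, standing on the table beyond the open track
There are look-alikes about, which are no part of the job. What is shaped like the dish_b but brown is not meant.

How it is judged (in metres and radians):
On the way:
1. the trolley stands at rest with its pointer level with the index (y of pointer in the frame of index_tip between -0.015 and 0.015 m and linear speed of trolley below 0.006 m/s), for 1 s.
At the end, for the whole second after the job is handed in: The trolley is at rest (under 6 mm/s), its pointer within 15 mm of the index along the track, both dish covers upright (0.1 rad) and within 20 mm of their places on it (all of step 1 and angle between each of dish_a, dish_b's own z axis and vertical below 0.1 rad and y of dish_a in the frame of trolley between -0.067 and -0.027 m and y of dish_b in the frame of trolley between 0.027 and 0.067 m); the robot touches nothing.
It fails at once if the trolley runs into the end stop (front within 4 mm of the buffers) (y of front in the frame of stop above -0.004 m).
It fails at once if the gripper goes into the hot dryer (y of the grasp point in the frame of dryer between 0.02 and 0.52 m and x of the grasp point in the frame of dryer between -0.13 and 0.13 m and z of the grasp point in the frame of dryer below 0.2 m).
It fails at once if a dish cover on the trolley tips or slides from its place by more than 20 mm along or 25 mm across (angle between any of dish_a, dish_b's own z axis and vertical above 0.15 rad or y of dish_a in the frame of trolley below -0.067 m or y of dish_a in the frame of trolley above -0.027 m or x of any of dish_a, dish_b in the frame of trolley below -0.025 m or x of any of dish_a, dish_b in the frame of trolley above 0.025 m or y of dish_b in the frame of trolley below 0.027 m or y of dish_b in the frame of trolley above 0.067 m).
It fails at once if another thing on the bench is disturbed (moved over 30 mm) (distance of any of meter, bowl, mug, mallet, dish_c from where it was at the start of the episode above 0.03 m).
It also fails if it takes over 58 s, if anything falls off the work surface, if the arm or the gripper's body presses on something with over 40 N, if the wrist force passes 120 N, or if a joint passes its speed limit or range.

## Working session

There is one attempt and no reset: what is moved stays moved. The work goes in short steps, Python scripts to look and compute and a shell command to move; the robot and the scene stay as the last step left them, time stands still between calls to the robot, and variables do not carry over. Pictures are saved under pics/ and viewed, at most 10 in all, crops included, and the job is handed in when it is done.

```bash
mkdir -p pics; ls
python3 - <<'E'
from plant import monitor, viewer, env
import cv2
s=monitor.get_obs(); print(s)
a={n:viewer.capture(n) for n in("side","top","wrist")}
for n,c in a.items():
    cv2.imwrite(f"pics/{n}0.png",c["img"][:,:,::-1]); print(n,c["K"],c.get("rvec"),c.get("tvec"),c.get("T_tool_cam"))
E
```

```text
pics
{'time_s': 0.0, 'joint_pos': array([-6.74154354e+01,  1.72137576e+01,  8.71823014e+01,  1.29978692e-04,
        7.56695430e+01, -3.81321252e+00]), 'qvel': array([ 0.12295319, -0.016411  , -0.00336502, -0.10526644,  0.04900161,
       -0.01474894]), 'joint_torque': array([-1.58971841e-03, -5.31820536e+01, -3.52741778e+01,  7.07572815e-02,
        2.44566542e-02, -1.04012508e-04]), 'tool_pos': array([ 0.2444542 , -0.49240732,  0.22368945]), 'eef_rot': array([[ 8.95729277e-01,  4.44599674e-01, -4.37692934e-04],
       [ 4.44599883e-01, -8.95728656e-01,  1.05801186e-03],
       [ 7.83376267e-05, -1.14229043e-03, -9.99999345e-01]]), 'contact_force': array([ 0.20459239, -0.14621126, -0.95427398]), 'moment': array([0.06021205, 0.00253686, 0.05765483]), 'grip_force': 0.0, 'opening': 0.9990009582792805}
side [[473.04776695   0.         252.30818818]
 [  0.         473.04776695 191.12640386]
 [  0.           0.           1.        ]] [ 0.32461795 -2.78676469  1.18036369] [0.51714091 0.11154563 1.9321636 ] None
top [[418.98309056   0.         259.27886354]
 [  0.         418.98309056 191.48451996]
 [  0.           0.           1.        ]] [ 2.22741564 -2.1673605   0.09183086] [0.08878857 0.51422136 1.36676413] None
wrist [[297.31863964   0.         252.41518697]
 [  0.         297.31863964 194.70598228]
 [  0.           0.           1.        ]] None None [[ 1.97265902e-04 -9.58127705e-01 -2.86341164e-01  8.42712298e-02]
 [ 9.99999955e-01  1.24755920e-04  2.71472636e-04 -4.48422716e-04]
 [-2.24382698e-04 -2.86341205e-01  9.58127687e-01 -1.61346811e-01]
 [ 0.00000000e+00  0.00000000e+00  0.00000000e+00  1.00000000e+00]]
```

View pics/side0.png

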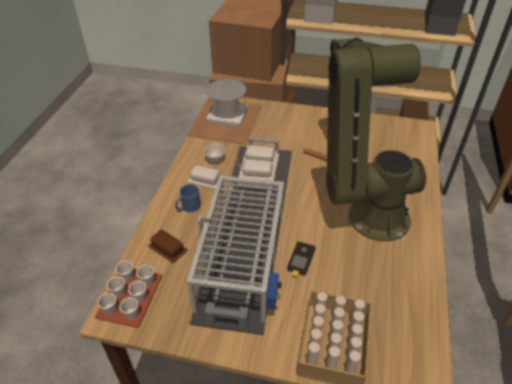

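View pics/top0.png

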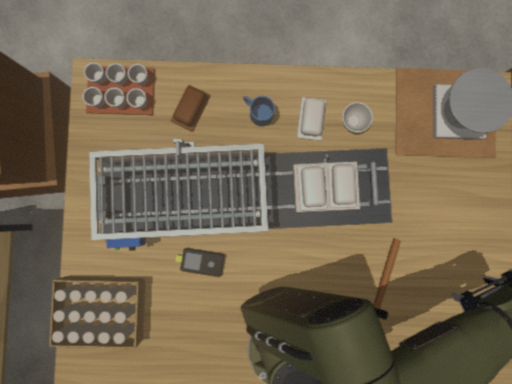

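The side view shows the trolley behind the tunnel (near 260,160) and the index at about (203,222). In the top view the bed runs from about (390,190) to (90,195), the push bar is at about (374,184), the pointer at about (326,157) and the index at about (180,146). I'll zoom in on both.

Run:
```python
import cv2
a=cv2.imread("pics/top0.png")[130:250,80:400]
cv2.imwrite("pics/topc.png",cv2.resize(a,None,fx=2.5,fy=2.5,interpolation=cv2.INTER_CUBIC))
a=cv2.imread("pics/side0.png")[130:330,170:310]
cv2.imwrite("pics/sidec.png",cv2.resize(a,None,fx=3,fy=3,interpolation=cv2.INTER_CUBIC))
```

```text
(no output)
```

View pics/topc.png

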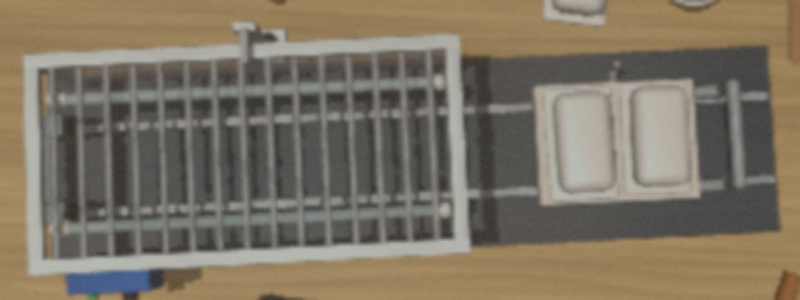

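View pics/sidec.png

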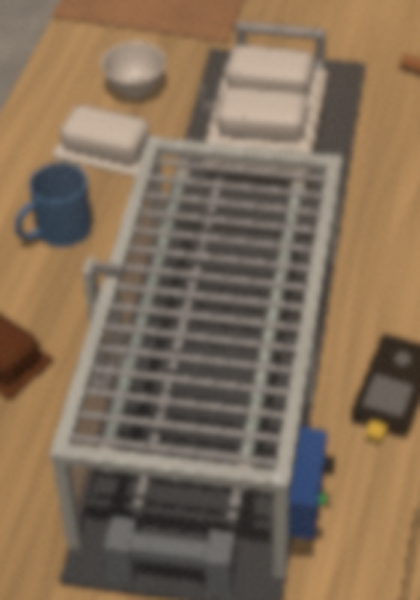

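Top crop: roof frame corners at (23,56), (458,35), (470,250), (32,273); slab corners at (533,86), (693,80), (699,197), (541,205); bar from (733,82) to (739,186); pointer tip (616,64); index finger near (247,42). Side crop: bar from (237,30) to (325,36), index finger from (90,265) to (120,269).

```bash
cat > h.py <<'E'
import numpy as np, cv2
from plant import monitor, viewer, env
def ray(c,uv):
    R=cv2.Rodrigues(np.array(c["rvec"],float))[0]; o=-R.T@np.array(c["tvec"],float)
    p=cv2.undistortPoints(np.array([[uv]],float),np.array(c["K"]),None)[0,0]
    return o,R.T@np.array([*p,1.])
def plane(c,uv,z):
    o,d=ray(c,uv); return o+d*(z-o[2])/d[2]
def tri(c1,a,c2,b):
    o1,d1=ray(c1,a);o2,d2=ray(c2,b)
    t=np.linalg.lstsq(np.c_[d1,-d2],o2-o1,rcond=None)[0]
    p,q=o1+t[0]*d1,o2+t[1]*d2
    return (p+q)/2,np.linalg.norm(p-q)
T=lambda x,y:(80+x/2.5-.3,130+y/2.5-.3)
S=lambda x,y:(170+x/3-.33,130+y/3-.33)
E
python3 - <<'E'
from h import *
np.set_printoptions(precision=4,suppress=True)
t=viewer.capture("top"); s=viewer.capture("side")
P=lambda *a:plane(t,T(*a[:2]),a[2])
F=[P(23,56,.196),P(458,35,.196),P(470,250,.196),P(32,273,.196)]
print("frame",np.array(F)); 
L=[P(533,86,.092),P(693,80,.092),P(699,197,.092),P(541,205,.092)]
print("slab",np.array(L),np.mean(L,0))
for d in(F[0]-F[1],F[3]-F[2],L[0]-L[1],L[3]-L[2]): print(np.linalg.norm(d[:2]),np.degrees(np.arctan2(d[1],d[0])))
print("bedend",P(768,46,.02),P(780,230,.02))
print("ptr",P(616,64,.12)); print("bar",P(733,82,.133),P(739,186,.133)); print("idx",P(247,30,.208),P(247,58,.208))
for a,b in [((733,82),(237,30)),((739,186),(325,36)),((247,30),(92,265)),((247,58),(120,269)),((458,35),(152,143)),((470,250),(340,157)),((32,273),(290,482))]: print(tri(t,T(*a),s,S(*b)))
E
```

```text
frame [[0.5992 0.5967 0.196 ]
 [0.6385 0.0993 0.196 ]
 [0.3914 0.0791 0.196 ]
 [0.3525 0.5736 0.196 ]]
slab [[ 0.5956  0.0011  0.092 ]
 [ 0.6091 -0.2004  0.092 ]
 [ 0.4621 -0.2096  0.092 ]
 [ 0.4468 -0.0121  0.092 ]] [ 0.5284 -0.1052  0.092 ]
0.4989547294661612 94.52131947040772
0.4959850075687244 94.49200145856612
0.20190200062585878 93.83353210359594
0.19810200460821106 94.4368323820358
bedend [ 0.668  -0.3183  0.02  ] [ 0.4238 -0.336   0.02  ]
ptr [ 0.6221 -0.0979  0.12  ]
bar [ 0.6022 -0.2391  0.133 ] [ 0.4755 -0.2475  0.133 ]
idx [0.6348 0.3403 0.208 ] [0.6027 0.339  0.208 ]
(array([ 0.6055, -0.2443,  0.1146]), np.float64(0.0013847988725041154))
(array([ 0.4748, -0.2514,  0.1209]), np.float64(0.002563690166862495))
(array([0.6357, 0.3408, 0.206 ]), np.float64(0.001160277594733639))
(array([0.6028, 0.3393, 0.206 ]), np.float64(0.0004017309310986645))
(array([0.6379, 0.0985, 0.1842]), np.float64(0.0055009080595137955))
(array([0.391 , 0.0789, 0.1928]), np.float64(0.0005515802082885133))
(array([0.3506, 0.5738, 0.1944]), np.float64(0.003736522846023859))
```

```bash
R='{"jaw":-1,"slide":[0.596,-0.0724,0],"twist":0.243}'; python3 -m creep '[{"jaw":-1,"slide":[0.1,-0.012,0],"twist":0.08},{"jaw":-1,"slide":[0.2,-0.024,0],"twist":0.16},{"jaw":-1,"slide":[0.3,-0.036,0],"twist":0.243},{"jaw":-1,"slide":[0.4,-0.048,0],"twist":0.243},{"jaw":-1,"slide":[0.5,-0.06,0],"twist":0.243}]' 20
cat >> h.py <<'E'
M=np.array([.515,.0892]); U=np.array([-.0785,.9969]); V=np.array([.9969,.0785])
def tcp():
    s=monitor.get_obs(); d=s["tool_pos"][:2]-M
    a=s["eef_rot"]
    print("t %.3f xd %.4f yd %.4f z %.4f F"%(s["time_s"],d@V,d@U,s["tool_pos"][2]),np.round(s["contact_force"],1),"xaxis deg %.2f"%np.degrees(np.arctan2(a[1,0],a[0,0])),"open %.2f"%s["opening"])
E
python3 -c "
from h import *
tcp();s=monitor.get_obs()
g=M-.385*U-s['tool_pos'][:2]; print((s['eef_rot'][:2,:2].T@g)/.6)"
```

```text
time_s: 0.88
tool_pos: [0.4987, -0.3257, 0.2243]
eef_rot: [[0.997, 0.079, 0.0], [0.079, -0.997, -0.0], [0.0, 0.0, -1.0]]
contact_force: [0.3, -1.1, -0.3]
opening: 0.505
grip_force: 0.0
t 0.875 xd -0.0488 yd -0.4123 z 0.2243 F [ 0.3 -1.1 -0.3] xaxis deg 4.53 open 0.50
[ 0.08133718 -0.04547638]
```

```bash
python3 -m creep '[{"jaw":-1,"slide":[0.083,-0.042,0],"twist":0},{"jaw":-1,"slide":[0.083,-0.042,0.07],"twist":0},{"jaw":-1,"slide":[0.083,-0.042,0.155],"twist":0},{"jaw":-1,"slide":[0.083,-0.042,0.155],"twist":0}]' >/dev/null
python3 - <<'E'
from h import *
tcp(); c=viewer.capture("top"); w=viewer.capture("wrist"); tcp()
a=cv2.resize(c["img"][130:250,240:400],None,fx=3,fy=3,interpolation=2); b=w["img"][:,:,:]
o=np.zeros((384,800,3),np.uint8); o[:360,:480]=a; o[:240,480:]=cv2.resize(b,(320,240)); cv2.imwrite("pics/a1.png",o[:,:,::-1])
E
```

```text
t 1.375 xd -0.0019 yd -0.3872 z 0.1279 F [-0.8 -0.5  1.1] xaxis deg 4.54 open 0.08
t 1.475 xd -0.0002 yd -0.3887 z 0.1329 F [0.7 0.4 1.5] xaxis deg 4.52 open 0.02
```

View pics/a1.png

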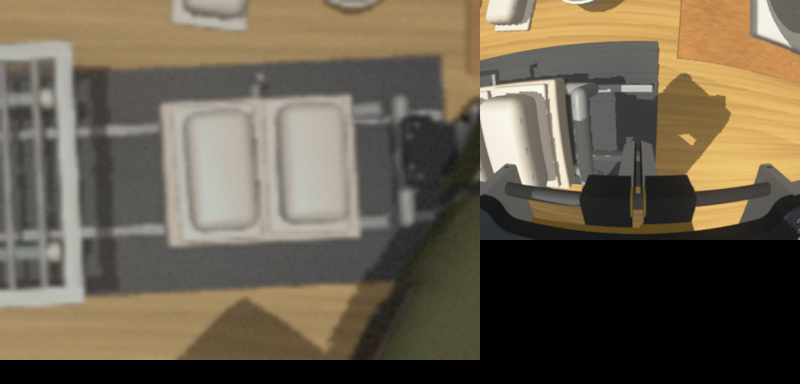

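The wrist view shows the shut fingers just behind the bar (580,110), centred. The slab's front edge is clear in the top view at crop x of about 165. Next is a gentle test push at 0.1 m/s in the open track, to measure the rolling mass.

```bash
cat >> h.py <<'E'
def px(c,xd,yd,z):
    w=np.array([*(M+xd*V+yd*U),z]); return cv2.projectPoints(w[None],np.array(c["rvec"],float),np.array(c["tvec"],float),np.array(c["K"]),None)[0].ravel()
def profile(c,xs,z=.092,ys=np.arange(-.45,.5,.001)):
    g=cv2.cvtColor(c["img"],cv2.COLOR_RGB2GRAY).astype(np.float32)
    P=np.array([[px(c,x,0,z)*0+px(c,x,y,z) for y in ys] for x in xs],np.float32)
    return ys,cv2.remap(g,P[...,0],P[...,1],cv2.INTER_LINEAR).mean(0)
def edges(c):
    # slab side strips, clear of the dishes and rails at x=+-72mm
    y,p=profile(c,np.linspace(-.03,.03,7)); p=cv2.GaussianBlur(p[None],(0,0),3)[0]
    d=np.gradient(p); f=int(np.argmin(np.where((y<-.005)|(d>0),d,0)))
    return y[f],d[f]
E
python3 -m creep '[{"jaw":-1,"slide":[0,-0.0133,0.01],"twist":0},{"jaw":-1,"slide":[0,-0.0267,0.01],"twist":0},{"jaw":-1,"slide":[0,-0.0367,0.01],"twist":0},{"jaw":-1,"slide":[0,-0.0433,0.01],"twist":0},{"jaw":-1,"slide":[0,-0.0467,0.01],"twist":0}]' >/dev/null
python3 - <<'E'
from h import *
tcp(); c=viewer.capture("top"); print(edges(c))
y,p=profile(c,np.linspace(-.03,.03,7)); print(np.round(p[::10]).astype(int)[:48])
E
```

```text
t 2.100 xd -0.0005 yd -0.3600 z 0.1254 F [ 0.5 -0.2 -0.9] xaxis deg 4.54 open 0.01
(np.float64(-0.0949999999999997), np.float32(-8.434067))
[ 68  66  68  72  66  60  51  50  45  42  52  50  51  56  56  81 166 164
 180 183 186 189 184 150 170 170 136 172 182 185 188 191 181 142 179 171
  90  87  86  86  85  74  61  80  83 172 179  83]
```

```bash
python3 -m creep '[{"jaw":-1,"slide":[0,-0.0033,0],"twist":0},{"jaw":-1,"slide":[0,-0.0067,0],"twist":0},{"jaw":-1,"slide":[0,-0.01,0],"twist":0},{"jaw":-1,"slide":[0,-0.0133,0],"twist":0},{"jaw":-1,"slide":[0,-0.0167,0],"twist":0}]' >/dev/null
python3 -m creep '[{"jaw":-1,"slide":[0,-0.0058,0],"twist":0},{"jaw":-1,"slide":[0,-0.015,0],"twist":0},{"jaw":-1,"slide":[0,-0.0275,0],"twist":0},{"jaw":-1,"slide":[0,-0.0433,0],"twist":0},{"jaw":-1,"slide":[0,-0.0625,0],"twist":0}]' >/dev/null
python3 -m creep '[{"jaw":-1,"slide":[0,-0.0208,0],"twist":0},{"jaw":-1,"slide":[0,-0.0417,0],"twist":0},{"jaw":-1,"slide":[0,-0.0417,0],"twist":0},{"jaw":-1,"slide":[0,-0.035,0],"twist":0}]' >/dev/null
cat > obs.py <<'E'
import sys; from h import *
C=[(monitor.get_obs()["time_s"],viewer.capture("top")) for _ in range(int(sys.argv[1]))]
for t,c in C: print("%.3f %.4f (%.1f)"%(t,edges(c)[0]-.1,edges(c)[1]))
tcp()
E
python3 obs.py 6; for i in 1 2 3; do python3 -m creep '[{"jaw":-1,"slide":[0,0,0],"twist":0},{"jaw":-1,"slide":[0,0,0],"twist":0},{"jaw":-1,"slide":[0,0,0],"twist":0},{"jaw":-1,"slide":[0,0,0],"twist":0}]' >/dev/null; python3 obs.py 1; done
```

```text
3.900 -0.2020 (-4.9)
3.950 -0.1250 (-5.1)
4.000 -0.1200 (-5.5)
4.050 -0.1170 (-6.4)
4.100 -0.1150 (-7.2)
4.150 -0.1140 (-7.4)
t 4.200 xd -0.0007 yd -0.2920 z 0.1252 F [ 0.6 -0.3 -0.5] xaxis deg 4.51 open 0.00
4.700 -0.1140 (-5.4)
t 4.750 xd -0.0006 yd -0.2917 z 0.1252 F [-0.3 -0.   0.3] xaxis deg 4.53 open 0.01
5.250 -0.2530 (-5.3)
t 5.300 xd -0.0006 yd -0.2917 z 0.1253 F [-0.1  0.3  0.1] xaxis deg 4.53 open 0.01
5.800 -0.1150 (-7.3)
t 5.850 xd -0.0006 yd -0.2917 z 0.1252 F [-0.3  0.   0.8] xaxis deg 4.53 open 0.01
```

Run:
```python
from h import *
c=viewer.capture("top"); cv2.imwrite("pics/b.png",cv2.resize(c["img"][130:250,100:400,::-1],None,fx=2.5,fy=2.5,interpolation=2))
y,p=profile(c,np.linspace(-.03,.03,7))
print([(round(a,2),int(b)) for a,b in zip(y[::10],p[::10])][:60])
```

```text
[(np.float64(-0.45), 68), (np.float64(-0.44), 69), (np.float64(-0.43), 75), (np.float64(-0.42), 80), (np.float64(-0.41), 78), (np.float64(-0.4), 77), (np.float64(-0.39), 73), (np.float64(-0.38), 69), (np.float64(-0.37), 67), (np.float64(-0.36), 67), (np.float64(-0.35), 65), (np.float64(-0.34), 66), (np.float64(-0.33), 72), (np.float64(-0.32), 68), (np.float64(-0.31), 57), (np.float64(-0.3), 52), (np.float64(-0.29), 46), (np.float64(-0.28), 50), (np.float64(-0.27), 52), (np.float64(-0.26), 50), (np.float64(-0.25), 53), (np.float64(-0.24), 57), (np.float64(-0.23), 77), (np.float64(-0.22), 78), (np.float64(-0.21), 78), (np.float64(-0.2), 79), (np.float64(-0.19), 79), (np.float64(-0.18), 79), (np.float64(-0.17), 80), (np.float64(-0.16), 80), (np.float64(-0.15), 57), (np.float64(-0.14), 119), (np.float64(-0.13), 119), (np.float64(-0.12), 83), (np.float64(-0.11), 83), (np.float64(-0.1), 70), (np.float64(-0.09), 128), (np.float64(-0.08), 136), (np.float64(-0.07), 148), (np.float64(-0.06), 178), (np.float64(-0.05), 182), (np.float64(-0.04), 185), (np.float64(-0.03), 188), (np.float64(-0.02), 187), (np.float64(-0.01), 114), (np.float64(0.0), 173), (np.float64(0.01), 178), (np.float64(0.02), 115), (np.float64(0.03), 136), (np.float64(0.04), 163), (np.float64(0.05), 179), (np.float64(0.06), 152), (np.float64(0.07), 149), (np.float64(0.08), 183), (np.float64(0.09), 140), (np.float64(0.1), 143), (np.float64(0.11), 91), (np.float64(0.12), 89), (np.float64(0.13), 93), (np.float64(0.14), 103)]
```

View pics/b.png

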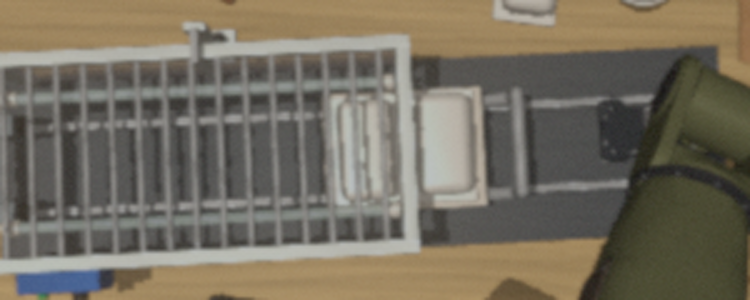

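The trolley rolled on to y of about +0.007. The bar is at crop x of about 518, the rear slab edge at about 483, and the dishes are in place. I'll switch to tracking the rear edge.

```bash
cat >> h.py <<'E'
def rear(c):
    y,p=profile(c,np.linspace(-.03,.03,7)); s=np.r_[0,np.cumsum(p)]
    n=len(p); i=np.arange(30,n-80)
    k=i[np.argmax(np.where(y[i]<.0,(s[i+80]-s[i])/80-(s[i]-s[i-30])/30,-99))]
    b=cv2.GaussianBlur(p[None],(0,0),2.5)[0]; d=np.gradient(b)
    j=np.arange(k-12,k+13); w=np.clip(d[j],0,None); m=j[np.argmax(w)]; j=np.arange(m-5,m+6); w=np.clip(d[j],0,None)
    return float((y[j]*w).sum()/w.sum())+.1
E
sed -i 's/^for t,c.*/for t,c in C: print("%.3f %.4f"%(t,rear(c)))/' obs.py
python3 obs.py 2
python3 -m creep '[{"jaw":-0.25,"slide":[0,0,-0.04],"twist":0},{"jaw":-0.25,"slide":[0,-0.05,-0.08],"twist":0},{"jaw":-0.25,"slide":[0,-0.14,-0.08],"twist":0},{"jaw":-0.25,"slide":[0,-0.22,-0.08],"twist":0},{"jaw":-0.25,"slide":[0,-0.25,-0.08],"twist":0}]' 10 >/dev/null; python3 obs.py 2
```

```text
5.900 0.0106
5.950 0.0119
t 6.000 xd -0.0006 yd -0.2917 z 0.1253 F [0.2 1.  0.7] xaxis deg 4.53 open 0.01
6.625 0.0280
6.675 0.0290
t 6.725 xd -0.0005 yd -0.1408 z 0.1734 F [ 0.1 -0.5  0.1] xaxis deg 4.64 open 0.37
```

```bash
for i in 1 2 3; do python3 -m creep '[{"jaw":-0.25,"slide":[0,0,0],"twist":0},{"jaw":-0.25,"slide":[0,0,0],"twist":0},{"jaw":-0.25,"slide":[0,0,0],"twist":0},{"jaw":-0.25,"slide":[0,0,0],"twist":0}]' >/dev/null; python3 obs.py 2;done
```

```text
7.225 0.0339
7.275 0.0340
t 7.325 xd -0.0007 yd -0.1419 z 0.1732 F [ 0.1 -0.9 -0. ] xaxis deg 4.52 open 0.38
7.825 0.0350
7.875 0.0350
t 7.925 xd -0.0007 yd -0.1417 z 0.1732 F [ 0.3  0.2 -1. ] xaxis deg 4.53 open 0.38
8.425 0.0350
8.475 0.0350
t 8.525 xd -0.0007 yd -0.1417 z 0.1732 F [-0.5  0.6  0.1] xaxis deg 4.54 open 0.37
```

```bash
python3 -m creep '[{"jaw":-0.25,"slide":[0,-0.0612,0],"twist":0},{"jaw":-0.25,"slide":[0,-0.0612,0.03],"twist":0},{"jaw":-0.25,"slide":[0,-0.0612,0.08],"twist":0},{"jaw":-0.4,"slide":[0,-0.0612,0.08],"twist":0},{"jaw":-0.55,"slide":[0,-0.0612,0.08],"twist":0}]' 8 ; python3 -m creep '[{"jaw":-0.65,"slide":[0,0,0],"twist":0},{"jaw":-0.75,"slide":[0,0,0],"twist":0},{"jaw":-1,"slide":[0,0,0],"twist":0},{"jaw":-1,"slide":[0,0,0],"twist":0}]' 8; python3 obs.py 1
```

```text
time_s: 9.15
tool_pos: [0.523, -0.0157, 0.1263]
eef_rot: [[0.997, 0.079, 0.001], [0.079, -0.997, -0.0], [0.001, 0.0, -1.0]]
contact_force: [0.2, -0.2, 0.6]
opening: 0.241
grip_force: 0.0
time_s: 9.65
tool_pos: [0.523, -0.0156, 0.1263]
eef_rot: [[0.997, 0.079, 0.002], [0.079, -0.997, -0.0], [0.002, 0.0, -1.0]]
contact_force: [-1.0, 0.7, 6.1]
opening: 0.165
grip_force: 8.0
9.650 0.0706
t 9.700 xd -0.0002 yd -0.1051 z 0.1263 F [-1.  -0.6  6. ] xaxis deg 4.53 open 0.17
```

```bash
python3 -m creep '[{"jaw":-1,"slide":[0,0.005,0],"twist":0},{"jaw":-1,"slide":[0,0.015,0],"twist":0},{"jaw":-1,"slide":[0,0.03,0],"twist":0},{"jaw":-1,"slide":[0,0.05,0],"twist":0},{"jaw":-1,"slide":[0,0.075,0],"twist":0}]' >/dev/null
python3 -m creep '[{"jaw":-1,"slide":[0,0.025,0],"twist":0},{"jaw":-1,"slide":[0,0.05,0],"twist":0},{"jaw":-1,"slide":[0,0.075,0],"twist":0},{"jaw":-1,"slide":[0,0.1,0],"twist":0},{"jaw":-1,"slide":[0,0.125,0],"twist":0}]' >/dev/null
python3 -m creep '[{"jaw":-1,"slide":[0,0.025,0],"twist":0},{"jaw":-1,"slide":[0,0.05,0],"twist":0},{"jaw":-1,"slide":[0,0.075,0],"twist":0},{"jaw":-1,"slide":[0,0.1,0],"twist":0},{"jaw":-1,"slide":[0,0.125,0],"twist":0}]' >/dev/null
python3 -m creep '[{"jaw":-1,"slide":[0,0.025,0],"twist":0},{"jaw":-1,"slide":[0,0.045,0],"twist":0},{"jaw":-1,"slide":[0,0.06,0],"twist":0},{"jaw":-1,"slide":[0,0.07,0],"twist":0},{"jaw":-1,"slide":[0,0.075,0],"twist":0}]' >/dev/null
python3 -m creep '[{"jaw":-1,"slide":[0,0,0],"twist":0},{"jaw":-1,"slide":[0,0,0],"twist":0},{"jaw":-0.25,"slide":[0,0,0],"twist":0},{"jaw":-0.25,"slide":[0,0,0],"twist":0},{"jaw":-0.25,"slide":[0,0,0],"twist":0}]' ; python3 obs.py 2
```

```text
time_s: 12.82
tool_pos: [0.5415, -0.2547, 0.1251]
eef_rot: [[0.997, 0.079, -0.0], [0.079, -0.997, 0.0], [-0.0, -0.0, -1.0]]
contact_force: [0.4, -0.2, -0.1]
opening: 0.37
grip_force: 0.0
12.825 -0.1951
12.875 -0.1951
t 12.925 xd -0.0006 yd -0.3450 z 0.1252 F [-0.1  0.5  0.8] xaxis deg 4.53 open 0.38
```

```bash
python3 -m creep '[{"jaw":-0.25,"slide":[0,0,-0.04],"twist":0},{"jaw":-0.25,"slide":[0,0,-0.08],"twist":0},{"jaw":-1,"slide":[0,0.05,-0.08],"twist":0},{"jaw":-1,"slide":[0,0.05,-0.06],"twist":0},{"jaw":-1,"slide":[0,0.05,-0.03],"twist":0}]' >/dev/null
python3 -m creep '[{"jaw":-1,"slide":[0,0,0.03],"twist":0},{"jaw":-1,"slide":[0,0,0.03],"twist":0},{"jaw":-1,"slide":[0,0,0.03],"twist":0}]' >/dev/null
python3 - <<'E'
from h import *
tcp(); c=viewer.capture("top"); print(edges(c),rear(c)); w=viewer.capture("wrist"); 
o=np.zeros((330,800,3),np.uint8); o[:300,:400]=cv2.resize(c["img"][130:250,240:400],(400,300)); o[:300,400:]=cv2.resize(w["img"],(400,300)); cv2.imwrite("pics/d.png",o[:,:,::-1])
E
```

```text
t 13.925 xd -0.0003 yd -0.3749 z 0.1255 F [-0.2  1.1  0.9] xaxis deg 4.55 open 0.01
(np.float64(-0.1069999999999997), np.float32(-8.456429)) -0.20801954526638336
```

View pics/d.png

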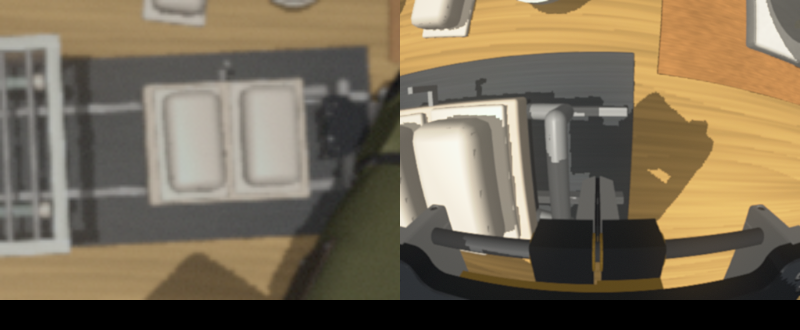

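The trolley is back at about -0.206 with both covers in place, and the shut fingers are behind the bar. Next is a rehearsal push with the profile meant for the final one.

```bash
python3 -m creep '[{"jaw":-1,"slide":[0,-0.004,0],"twist":0},{"jaw":-1,"slide":[0,-0.008,0],"twist":0},{"jaw":-1,"slide":[0,-0.012,0],"twist":0},{"jaw":-1,"slide":[0,-0.016,0],"twist":0},{"jaw":-1,"slide":[0,-0.02,0],"twist":0}]' >/dev/null
python3 -m creep '[{"jaw":-1,"slide":[0,-0.0058,0],"twist":0},{"jaw":-1,"slide":[0,-0.0175,0],"twist":0},{"jaw":-1,"slide":[0,-0.035,0],"twist":0},{"jaw":-1,"slide":[0,-0.0583,0],"twist":0},{"jaw":-1,"slide":[0,-0.0817,0],"twist":0}]' >/dev/null
python3 -m creep '[{"jaw":-1,"slide":[0,-0.0233,0],"twist":0},{"jaw":-1,"slide":[0,-0.0233,0],"twist":0},{"jaw":-1,"slide":[0,-0.0167,0],"twist":0}]' >/dev/null
python3 obs.py 5; 
for i in 1 2 3 4 5; do python3 -m creep '[{"jaw":-1,"slide":[0,0,0],"twist":0},{"jaw":-1,"slide":[0,0,0],"twist":0},{"jaw":-1,"slide":[0,0,0],"twist":0},{"jaw":-1,"slide":[0,0,0],"twist":0},{"jaw":-1,"slide":[0,0,0],"twist":0}]' >/dev/null; python3 obs.py 2|head -2;done
```

```text
15.650 -0.1142
15.700 -0.1094
15.750 -0.1043
15.800 -0.1000
15.850 -0.0952
t 15.900 xd -0.0007 yd -0.3043 z 0.1251 F [ 0.2 -0.5 -0.5] xaxis deg 4.50 open 0.00
16.525 -0.0422
16.575 -0.0390
17.250 -0.0017
17.300 0.0007
17.975 0.0249
18.025 0.0263
18.700 0.0401
18.750 0.0409
19.425 0.0462
19.475 0.0462
```

```bash
python3 -m creep '[{"jaw":-0.25,"slide":[0,0,-0.04],"twist":0},{"jaw":-0.25,"slide":[0,-0.05,-0.08],"twist":0},{"jaw":-0.25,"slide":[0,-0.14,-0.08],"twist":0},{"jaw":-0.25,"slide":[0,-0.23,-0.08],"twist":0},{"jaw":-0.25,"slide":[0,-0.31,-0.08],"twist":0}]' 8 >/dev/null
python3 -m creep '[{"jaw":-0.25,"slide":[0,-0.04,0],"twist":0},{"jaw":-0.25,"slide":[0,-0.04,0],"twist":0},{"jaw":-0.25,"slide":[0,-0.04,0],"twist":0}]'>/dev/null; python3 obs.py 2
```

```text
20.525 0.0799
20.575 0.0797
t 20.625 xd -0.0007 yd -0.0949 z 0.1732 F [-0.3  0.2  0.1] xaxis deg 4.46 open 0.38
```

```bash
python3 -m creep '[{"jaw":-0.25,"slide":[0,0,0.03],"twist":0},{"jaw":-0.25,"slide":[0,0,0.08],"twist":0},{"jaw":-0.25,"slide":[0,0,0.08],"twist":0},{"jaw":-0.45,"slide":[0,0,0.08],"twist":0},{"jaw":-0.6,"slide":[0,0,0.08],"twist":0}]' 8 >/dev/null; python3 -m creep '[{"jaw":-0.7,"slide":[0,0,0],"twist":0},{"jaw":-0.8,"slide":[0,0,0],"twist":0},{"jaw":-1,"slide":[0,0,0],"twist":0},{"jaw":-1,"slide":[0,0,0],"twist":0}]' 8
python3 -m creep '[{"jaw":-1,"slide":[0,0.0067,0],"twist":0},{"jaw":-1,"slide":[0,0.02,0],"twist":0},{"jaw":-1,"slide":[0,0.0383,0],"twist":0},{"jaw":-1,"slide":[0,0.0567,0],"twist":0},{"jaw":-1,"slide":[0,0.0733,0],"twist":0}]' >/dev/null
python3 -m creep '[{"jaw":-1,"slide":[0,0.0117,0],"twist":0},{"jaw":-1,"slide":[0,0.0175,0],"twist":0},{"jaw":-1,"slide":[0,0.0188,0],"twist":0},{"jaw":-1,"slide":[0,0.0188,0],"twist":0},{"jaw":-1,"slide":[0,0.0188,0],"twist":0}]' >/dev/null
python3 -m creep '[{"jaw":-0.25,"slide":[0,0,0],"twist":0},{"jaw":-0.25,"slide":[0,0,0],"twist":0},{"jaw":-0.25,"slide":[0,0,0],"twist":0}]'; python3 -c "
from h import *
tcp()"
```

```text
time_s: 21.75
tool_pos: [0.522, -0.0046, 0.1261]
eef_rot: [[0.997, 0.079, 0.001], [0.079, -0.997, -0.0], [0.001, 0.0, -1.0]]
contact_force: [-0.9, -0.6, 7.2]
opening: 0.164
grip_force: 8.0
time_s: 23.38
tool_pos: [0.526, -0.0596, 0.1251]
eef_rot: [[0.997, 0.079, -0.0], [0.079, -0.997, 0.0], [-0.0, -0.0, -1.0]]
contact_force: [-0.2, 0.2, -0.4]
opening: 0.374
grip_force: 0.0
t 23.375 xd -0.0008 yd -0.1492 z 0.1251 F [-0.2  0.2 -0.4] xaxis deg 4.53 open 0.37
```

```bash
python3 -m creep '[{"jaw":-0.25,"slide":[0,0,-0.04],"twist":0},{"jaw":-0.25,"slide":[0,0,-0.08],"twist":0},{"jaw":-1,"slide":[0,0.05,-0.08],"twist":0},{"jaw":-1,"slide":[0,0.05,-0.06],"twist":0},{"jaw":-1,"slide":[0,0.05,-0.03],"twist":0}]' >/dev/null
python3 -m creep '[{"jaw":-1,"slide":[0,0,0.03],"twist":0},{"jaw":-1,"slide":[0,0,0.03],"twist":0},{"jaw":-1,"slide":[0,0,0.03],"twist":0}]' >/dev/null
python3 - <<'E'
from h import *
for _ in range(3): tcp(); c=viewer.capture("top")
print(rear(c))
c=viewer.capture("top"); s=viewer.capture("side")
# index finger y: grey profile along track at finger height, over the finger
for cam in (c,s):
    for xs in (np.linspace(.095,.118,6),):
        y,p=profile(cam,xs,.208,np.arange(.21,.28,.003)); print(np.round(p).astype(int).tolist())
E
```

```text
t 24.375 xd -0.0005 yd -0.1790 z 0.1256 F [ 0.3 -0.5  0.6] xaxis deg 4.54 open 0.01
t 24.425 xd -0.0004 yd -0.1791 z 0.1258 F [ 0.3 -0.2  0.1] xaxis deg 4.54 open 0.00
t 24.475 xd -0.0004 yd -0.1792 z 0.1259 F [-0.4 -0.5  0.2] xaxis deg 4.54 open 0.01
-0.011012242482696902
[131, 132, 137, 146, 143, 135, 130, 126, 113, 98, 96, 113, 129, 141, 141, 133, 129, 128, 128, 128, 128, 129, 134, 143]
[141, 139, 136, 134, 134, 134, 134, 134, 133, 130, 123, 114, 104, 98, 98, 104, 114, 125, 135, 141, 143, 140, 137, 133]
```

Run:
```python
from h import *
import pickle
t=viewer.capture("top"); s=viewer.capture("side")
o=[]
for c in (t,s):
    u=px(c,.105,.242,.208); x0,y0=int(u[0])-25,int(u[1])-30
    a=cv2.resize(c["img"][y0:y0+60,x0:x0+50],None,fx=8,fy=8,interpolation=0).copy()
    for yd,col in((.242,(255,0,0)),(.2505,(0,255,0))):
        for xd in(.085,.105,.125,.145):
            q=(px(c,xd,yd,.208)-[x0,y0]+.5)*8; cv2.circle(a,tuple(int(v) for v in q),2,col,-1)
    o.append(a)
cv2.imwrite("pics/idx.png",np.hstack(o)[:,:,::-1])
```

```text
(no output)
```

View pics/idx.png

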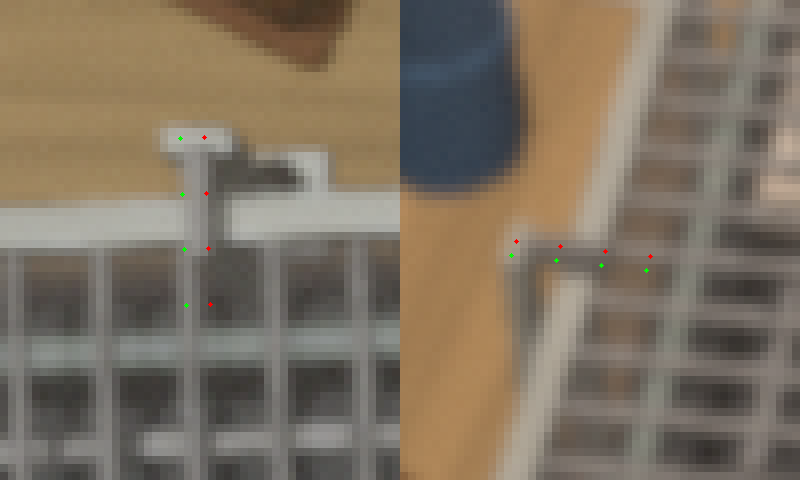

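The index sits at y of about 0.2455 in both views: the finger centre is at crop x of about 198 in the top view and y of about 255 in the side view. I'll shift 3 mm forward and repeat the same push.

```bash
python3 -m creep '[{"jaw":-1,"slide":[0,-0.003,0],"twist":0},{"jaw":-1,"slide":[0,-0.005,0],"twist":0},{"jaw":-1,"slide":[0,-0.005,0],"twist":0},{"jaw":-1,"slide":[0,-0.005,0],"twist":0}]' >/dev/null
python3 -m creep '[{"jaw":-1,"slide":[0,-0.004,0],"twist":0},{"jaw":-1,"slide":[0,-0.008,0],"twist":0},{"jaw":-1,"slide":[0,-0.012,0],"twist":0},{"jaw":-1,"slide":[0,-0.016,0],"twist":0},{"jaw":-1,"slide":[0,-0.02,0],"twist":0}]' >/dev/null
python3 -m creep '[{"jaw":-1,"slide":[0,-0.0058,0],"twist":0},{"jaw":-1,"slide":[0,-0.0175,0],"twist":0},{"jaw":-1,"slide":[0,-0.035,0],"twist":0},{"jaw":-1,"slide":[0,-0.0583,0],"twist":0},{"jaw":-1,"slide":[0,-0.0817,0],"twist":0}]' >/dev/null
python3 -m creep '[{"jaw":-1,"slide":[0,-0.0233,0],"twist":0},{"jaw":-1,"slide":[0,-0.0233,0],"twist":0},{"jaw":-1,"slide":[0,-0.0167,0],"twist":0}]' >/dev/null
python3 obs.py 3
python3 -m creep '[{"jaw":-1,"slide":[0,0.05,0],"twist":0},{"jaw":-1,"slide":[0,0.12,-0.02],"twist":0},{"jaw":-1,"slide":[0,0.2,-0.1],"twist":0},{"jaw":-1,"slide":[0,0.2,-0.1],"twist":0},{"jaw":-1,"slide":[0,0.2,-0.1],"twist":0}]' >/dev/null
for i in 1 2 3 4 5; do python3 -m creep '[{"jaw":-1,"slide":[0,0,0],"twist":0},{"jaw":-1,"slide":[0,0,0],"twist":0},{"jaw":-1,"slide":[0,0,0],"twist":0},{"jaw":-1,"slide":[0,0,0],"twist":0},{"jaw":-1,"slide":[0,0,0],"twist":0}]' >/dev/null;done
python3 -m creep '[{"jaw":-1,"slide":[0,0,0],"twist":0},{"jaw":-1,"slide":[0,0,0],"twist":0},{"jaw":-1,"slide":[0,0,0],"twist":0},{"jaw":-1,"slide":[0,0,0],"twist":0},{"jaw":-1,"slide":[0,0,0],"twist":0}]'
python3 - <<'E'
from h import *
t=viewer.capture("top"); s=viewer.capture("side")
o=[]
for c,sc in((t,5),(s,5)):
    u=px(c,.05,.235,.12); x0,y0=int(u[0])-40,int(u[1])-45
    a=cv2.resize(c["img"][y0:y0+100,x0:x0+80],None,fx=sc,fy=sc,interpolation=0).copy()
    for xd,yd,z,col in((.095,.2455,.12,(255,0,0)),(-.075,.2455+.1,.092,(0,255,0)),(-.075,.2455-.1,.092,(0,255,0)),(.105,.2455,.208,(255,0,255))):
        q=(px(c,xd,yd,z)-[x0,y0]+.5)*sc; cv2.circle(a,tuple(int(v) for v in q),2,col,-1)
    o.append(a)
cv2.imwrite("pics/end.png",np.hstack(o)[:,:,::-1]); tcp()
E
```

```text
26.850 0.0960
26.900 0.0921
26.950 0.0942
t 27.000 xd -0.0007 yd -0.1058 z 0.1253 F [-0.8 -0.  -0.9] xaxis deg 4.48 open 0.01
time_s: 31.38
tool_pos: [0.532, -0.1354, 0.1853]
eef_rot: [[0.997, 0.079, -0.0], [0.079, -0.997, 0.0], [-0.0, -0.0, -1.0]]
contact_force: [-0.3, -0.2, -0.0]
opening: 0.006
grip_force: 0.0
t 31.475 xd -0.0006 yd -0.2252 z 0.1853 F [0.1 0.7 0.6] xaxis deg 4.53 open 0.01
```

View pics/end.png

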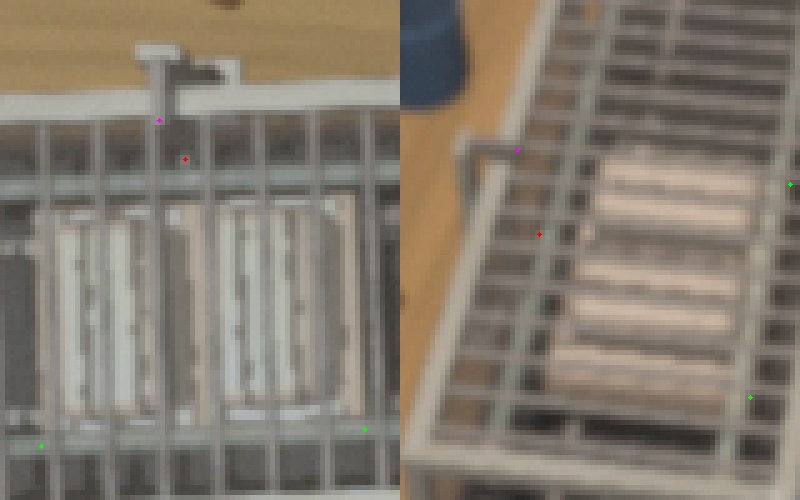

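The slab edges lie at crop x of about 40 and 360 in the top view, matching the predicted target marks. A quick numeric check of position and rest before I hand in.

Run:
```python
from h import *
a=viewer.capture("top")["img"].astype(float); 
for _ in range(12): c=viewer.capture("top")
print("diff",np.abs(c["img"]-a)[140:240,100:300].mean())
lab=cv2.cvtColor(c["img"],cv2.COLOR_RGB2HSV)
for xs in(np.linspace(-.06,.06,13),np.array([-.071,-.069]),np.array([.069,.071])):
    ys=np.arange(.13,.36,.004); y,p=profile(c,xs,.092,ys)
    print([(round(u,3),int(v)) for u,v in zip(y,p) if u<.175 or u>.32])
tcp()
```

```text
diff 1.3574166666666667
[(np.float64(0.13), 81), (np.float64(0.134), 113), (np.float64(0.138), 118), (np.float64(0.142), 96), (np.float64(0.146), 129), (np.float64(0.15), 160), (np.float64(0.154), 151), (np.float64(0.158), 129), (np.float64(0.162), 122), (np.float64(0.166), 121), (np.float64(0.17), 133), (np.float64(0.174), 142), (np.float64(0.322), 172), (np.float64(0.326), 175), (np.float64(0.33), 162), (np.float64(0.334), 137), (np.float64(0.338), 140), (np.float64(0.342), 143), (np.float64(0.346), 115), (np.float64(0.35), 94), (np.float64(0.354), 91), (np.float64(0.358), 94)]
[(np.float64(0.13), 113), (np.float64(0.134), 121), (np.float64(0.138), 127), (np.float64(0.142), 124), (np.float64(0.146), 131), (np.float64(0.15), 138), (np.float64(0.154), 138), (np.float64(0.158), 137), (np.float64(0.162), 133), (np.float64(0.166), 124), (np.float64(0.17), 132), (np.float64(0.174), 134), (np.float64(0.322), 143), (np.float64(0.326), 140), (np.float64(0.33), 134), (np.float64(0.334), 119), (np.float64(0.338), 126), (np.float64(0.342), 132), (np.float64(0.346), 122), (np.float64(0.35), 118), (np.float64(0.354), 116), (np.float64(0.358), 118)]
[(np.float64(0.13), 75), (np.float64(0.134), 110), (np.float64(0.138), 119), (np.float64(0.142), 95), (np.float64(0.146), 118), (np.float64(0.15), 146), (np.float64(0.154), 143), (np.float64(0.158), 144), (np.float64(0.162), 142), (np.float64(0.166), 132), (np.float64(0.17), 133), (np.float64(0.174), 135), (np.float64(0.322), 125), (np.float64(0.326), 123), (np.float64(0.33), 133), (np.float64(0.334), 128), (np.float64(0.338), 137), (np.float64(0.342), 132), (np.float64(0.346), 98), (np.float64(0.35), 69), (np.float64(0.354), 66), (np.float64(0.358), 66)]
t 32.125 xd -0.0007 yd -0.2252 z 0.1852 F [-0.3 -1.3 -0.1] xaxis deg 4.53 open 0.01
```

```bash
python3 -c "
from h import *
print(env.sign_off())"
```

```text
the job is handed in; nothing more can be done
None
```

The job is handed in: the trolley rolled to rest inside the dryer at y ≈ 0.246 m, level with the index at ≈ 0.2455 m by the last top-camera check, with both dish covers in place and the gripper clear; the hand-in returned no verdict.

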